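# Pry the snap-fit cover off the control box

## Task

Open the control box so that its board can be got at: put the yellow screwdriver's blade into the notch in the end of the white cover and lever over the edge of the box until that end pops off its clips. Then lay the screwdriver down on the bench, take the loosened cover off and lay it, not drop it, on the bench beside the box, flat and right way up. Do not tug at the cover with the fingers before it has popped, and leave the mug, the solder reel and the red screwdriver where they are.

Things in the scene. Friction and masses are not known exactly. Their poses are not given: they have to be found in the camera images.
- enclosure: Control box: grey housing 124 x 64 mm (x, y) on a plywood panel 176 x 110 x 10 mm, fixed to the bench. Origin on the bench under its centre, z up, x from the notch end to the far end, where two black glands stick out 18 mm, 34 mm up. Its walls end 60 mm above the bench; the cover sits on them, flush. Under the notch the 4 mm wall's top is rounded (radius 2 mm): lever on it.
- notch (a point): On the housing: middle of the notch mouth's lower edge, on the wall's outer face, 60 mm up; axes as enclosure (x into the box). The notch, in the cover's end skirt, is 16 mm wide (8 each side) and 13.5 mm high. Behind it a pocket 22 mm deep ends at an upright back wall 21 mm in: feel for it with the blade, then draw back 3 mm before levering, or the tip jams on it.
- pry_rib (a point): On the cover: middle of the underside of a rounded cross rib (3.5 mm thick, 18 mm wide) 14 mm inside the notch and, while shut, 2 mm above its lower edge. The blade goes over the wall's edge and under this rib, sloping down about 36 degrees; then swing the handle down until the end pops, with the shaft about level or its handle up to 20 degrees below.
- cover_edge (a point): On the cover: middle of the lower edge of its notch end. At notch while shut; about 7 mm higher once popped. Two firm clips inside hold this end: about 20 N at the rib to lift it (3 N at the handle), and they let go after 3 to 4 mm of lift. Popped, it stays up by itself, resting on the clips.
- cover_center (a point): Centre, half-way up, of the loose white cover: an upside-down tray 124 (x) x 64 (y) x 18 mm (z) with 3 mm walls, 0.12 kg; x from its notch end (three coloured lights on top) to its far end, z up. Two soft clips hold the far end and let go at about 5 N straight up. Once popped, grasp it across its 64 mm width.
- cover: The same cover; origin 9 mm below cover_center, at the level of its lower edge, same axes.
- driver_mid (a point): Middle of the length of the yellow screwdriver (184 mm, 60 g), on its axis, 14 mm up as it lies. y points from tip to handle end: handle from -3 to +92 mm (28 mm wide, 27 mm high), shaft 6 mm thick from -3 to -92 mm.
- driver_tip (a point): Tip of the yellow screwdriver, on its axis, 92 mm from driver_mid towards -y.
- driver: The same yellow screwdriver; origin 14 mm below driver_mid, same axes.
- red_driver_mid (a point): Middle of the red screwdriver (159 mm long, 26 mm thick) lying on the bench, y from tip to handle. Leave alone.
- mug_mid (a point): Centre, half-way up, of the dotted white mug: 93 mm high, 92 mm across, 127 mm with its handle. Leave alone.
- reel_mid (a point): Centre, half-way up, of the white reel of solder with black flanges: 52 mm across, 42 mm high. Leave alone.

How it is judged:
On the way, in this order (a step that is already met when the one before it is completed fails the run):
1. the yellow screwdriver, its blade in the notch under the cover's rib, bears on the edge of the box and pushes the cover up (x of driver_tip in the frame of notch above 0.01 m and contact force between driver and enclosure above 3 N and contact force between driver and cover above 3 N), for 0.05 s.
2. the notch end of the cover has popped up off its clips (5 mm or more) with the blade still in the notch (z of cover_edge in the frame of notch above 0.005 m and x of driver_tip in the frame of notch above 0.005 m and horizontal distance between cover_edge and notch below 0.02 m), for 0.05 s.
At the end, for the whole second after the job is handed in: Cover flat on the bench right way up (tilt under 0.1 rad, centre under 13 mm high), centre over 100 mm from the box's; yellow screwdriver flat on the bench (axis at middle and tip under 21 mm high); both at rest; mug, reel and red screwdriver within 20 mm of their places (height (world z) of cover_center below 0.013 m and angle between cover_center's own z axis and vertical below 0.1 rad and horizontal distance between cover_center and enclosure above 0.1 m and linear speed of each of cover, driver below 0.02 m/s and height (world z) of each of driver_mid, driver_tip below 0.021 m and distance of each of red_driver_mid, mug_mid, reel_mid from where it was at the start of the episode below 0.02 m); the robot touches nothing.
It fails at once if the fingers pull or push at the cover (more than 3 N) while it is still snapped down (contact force between the fingers and cover above 3 N and horizontal distance between cover_edge and notch below 0.015 m and z of cover_edge in the frame of notch below 0.004 m).
It fails at once if the cover is thrown or dropped (faster than 1 m/s) (linear speed of cover above 1 m/s).
It fails at once if the red screwdriver is moved by more than 20 mm (distance of red_driver_mid from where it was at the start of the episode above 0.02 m).
It fails at once if the mug is moved by more than 20 mm (distance of mug_mid from where it was at the start of the episode above 0.02 m).
It fails at once if the solder reel is moved by more than 20 mm (distance of reel_mid from where it was at the start of the episode above 0.02 m).
It also fails if it takes over 72 s, if anything falls off the work surface, if the arm or the gripper's body presses on something with over 40 N, if the wrist force passes 120 N, or if a joint passes its speed limit or range.

## Robot

A 6-joint arm with a two-finger parallel gripper is mounted at the origin on a cart in front of the work surface, level with it; the furniture and walls round the work are solid. World frame = base frame: x ahead of the robot, y to its left, z up, the work surface at z = 0. Lengths are in m, angles in rad, forces in N, time in s.
With the tool pointing down it reaches from about 0.375 to 0.9 m from the base axis. Payload 3.1 kg.
Tool frame: the origin (TCP) lies between the finger pads; the fingertips stand manip.nose_length ahead of it and the grasp point (between the pads) lies 5 mm behind it (manip.nose_length is the distance from the TCP to the fingertips, in m); z points along the fingers, y is the line along which they close (so a half turn about z gives the same grasp; the last joint's range is limited). The gripper opens to 85 mm and grips with 20 to 120 N. Pads are 22 mm wide; open, the fingers measure 114 mm over their backs; the gripper's body (76 mm by 85 mm) begins 54 mm behind the grasp point. The pads swing forward as they close: fully open they stand 13 mm farther back than shut.
Start: joints at [-1.363, 0.527, 1.433, -0, 1.181, -0.178], TCP at [0.235, -0.579, 0.245] pointing down, gripper open.
Joint ranges: [-3.08, 3.08], [-0.75, 2.2], [0.22, 2.44], [-1.43, 4.57], [0, 2.65], [-2.85, 2.85]. Speed limits (rad/s): [2.79, 2.79, 3.14, 3.14, 3.14, 3.14].

## Interface

Orientations are given as a unit quaternion [x, y, z, w].
In Python, from station import monitor, eyes, job, manip gives the robot as it stands.
- The arm moves only by the shell command python3 -m pendant 'ROWS' [FORCE]. ROWS is JSON, a list that holds one entry, the list of rows, each a list of 7 numbers: the shift along the tool's x, y, z as a fraction of full scale, then the turn, a rotation vector about the tool's x, y, z as a fraction of full scale, then the opening, from 0 (shut) to 1 (fully open). A call has 1 to 20 rows; each row shifts and turns the commanded pose from where the row before left it, along the tool's axes as they then stand; what a row does not reach is not made up. Full scale, the value 1, is 800 mm for a shift and 0.12 rad for a turn. A row lasts 1/10 s, in which the tool goes at most 50 mm and 8.59 degrees, less where a joint would pass 70% of its speed; a pose out of reach is approached as far as the arm can. A call with a number of a shift or a turn outside -1 to 1 is refused whole. A call with a gripper value outside its range is refused whole. The fingers move at their own pace and stop on an object; FORCE is the grip in N (left out, the last holds). Time passes only in rows, so rows that do not move let the fingers close. It gives the time, the measured TCP pose, the force, the opening and the grip force at its end, in the units of the state.
- monitor.sense(): the state, without advancing time (a new reading comes with each control period).
- eyes.snapshot(name): name is "side" or "top"; returns a dict with "pixels" (384x512x3 uint8, red, green, blue), "depth" (384x512 float32, m along the optical axis (not along the pixel's ray), 0 where there is no reading), "intrinsics" (3x3 intrinsics, pixels), "k1" (the pictures are not rectified: a ray, as slopes to the right and down, at radius r is drawn at 1 + k1 r^2 times it, then the intrinsics apply), "eye" and "attitude" of the camera in the world. Camera axes: x right, y down, z forward; pixel columns grow to the right and rows downward; lengths in m; the calibration is good to about 2 mm. A picture is of the moment at which its call begins.
- job.sign_off(): hands the job in; it is judged then, once.
The state is a dict: "t": time; "q": joint angles; "qd": joint speeds; "tau": joint torques, N m; "tcp_pos": TCP position; "tool_rot": TCP orientation; "force": force on the tool from outside, world axes, zero at the start; "ft_torque": the same for the moment, N m; "finger_gap": opening from 0.0 (shut) to 1.0 (fully open); "gripper_force": force on a finger pad.
Only numpy, scipy, OpenCV 4.12 (cv2) and the standard library are available. Lean on these libraries where they do the work, as an engineer would, in place of code of your own. Each camera call takes 0.05 s, during which the arm holds its last target. There are 200 camera calls.

## Working session

There is one attempt and no reset: what is moved stays moved. The work goes in short steps, Python scripts to look and compute and a shell command to move; the robot and the scene stay as the last step left them, time stands still between calls to the robot, and variables do not carry over. Pictures are saved under pics/ and viewed, at most 10 in all, crops included, and the job is handed in when it is done.

```bash
ls; mkdir -p pics
python3 - <<'E'
from station import monitor, eyes, job, manip
import cv2,numpy as np
s=monitor.sense();print(s,manip.nose_length)
for n in("top","side"):
    d=eyes.snapshot(n);cv2.imwrite(f"pics/{n}0.png",d["pixels"][:,:,::-1]);np.savez(f"{n}0.npz",**d)
    print(n,d["intrinsics"],d["k1"],d["eye"],d["attitude"])
E
```

```text
pics
{'t': 0.0, 'q': array([-1.36348160e+00,  5.28451136e-01,  1.43393745e+00, -4.70686592e-05,
        1.18137612e+00, -1.78499089e-01]), 'qd': array([ 0.0010365 , -0.00163392, -0.00097817, -0.00016729, -0.00054337,
        0.00083909]), 'tau': array([-1.91090080e-04, -4.42351842e+01, -1.78026152e+01, -1.09543685e-04,
        8.41391244e-03, -1.22184673e-06]), 'tcp_pos': array([ 0.23506563, -0.57835524,  0.24433163]), 'tool_rot': array([ 9.81448795e-01,  1.91721367e-01, -3.74070968e-05, -1.08560321e-03]), 'force': array([ 0.46036313, -0.48975844, -0.34700814]), 'ft_torque': array([ 0.00965644,  0.01451513, -0.00386104]), 'gripper_force': 0.0, 'finger_gap': 1.0018000471616622} 0.014
top [[434.23350775   0.         257.73481402]
 [  0.         434.23350775 194.83665277]
 [  0.           0.           1.        ]] -0.030529388631343333 [0.42590169 0.05752476 1.30160178] [ 0.715483   -0.69598176  0.0471551  -0.03833888]
side [[393.39316271   0.         257.66338282]
 [  0.         393.39316271 185.24972863]
 [  0.           0.           1.        ]] 0.021434486013007476 [ 0.54939404 -0.86730981  0.59121054] [ 0.85842748 -0.01584566 -0.00475791 -0.51266806]
```

View pics/top0.png

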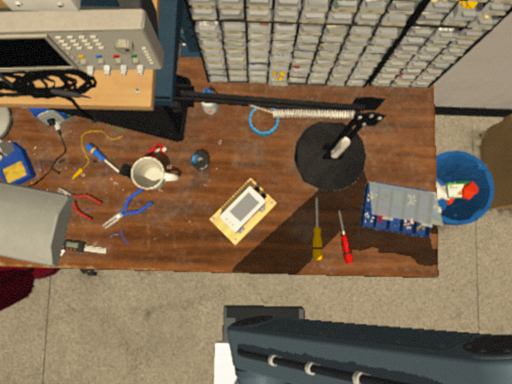

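View pics/side0.png

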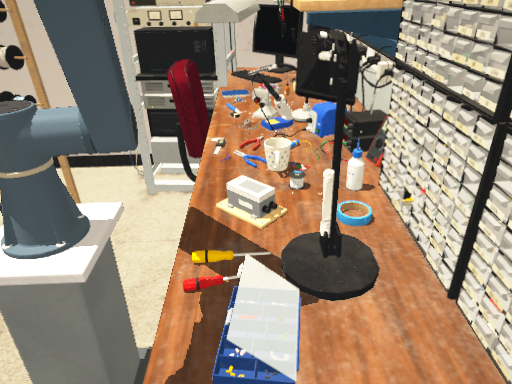

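The top view has +x up and -y right. The box is at about (243,212) with its long axis diagonal. The yellow driver is at (318,230) with its tip up at (317,197), the red driver is at (345,237), the mug at (148,173) and the reel at (200,160). In the side view the glands at about (268,207) face away from the robot, so the notch end faces it.

```bash
cat > lib.py <<'E'
import numpy as np, cv2
from scipy.spatial.transform import Rotation as R
def load(n): return dict(np.load(n))
def ray(d,uv):
    uv=np.atleast_2d(np.float64(uv)); K=d["intrinsics"]; k=float(d["k1"])
    p=(uv-K[:2,2])/[K[0,0],K[1,1]]; s=p.copy()
    for _ in range(20): s=p/(1+k*(s**2).sum(1,keepdims=True))
    return R.from_quat(d["attitude"]).apply(np.c_[s,np.ones(len(s))])
def onz(d,uv,z): 
    r=ray(d,uv); return d["eye"]+r*((z-d["eye"][2])/r[:,2])[:,None]
def cloud(d):
    v,u=np.mgrid[:384,:512]; r=ray(d,np.c_[u.ravel(),v.ravel()])
    return (d["eye"]+r*d["depth"].ravel()[:,None]).reshape(384,512,3)
def proj(d,P):
    c=R.from_quat(d["attitude"]).inv().apply(np.atleast_2d(P)-d["eye"]); s=c[:,:2]/c[:,2:]
    s=s*(1+float(d["k1"])*(s**2).sum(1,keepdims=True)); K=d["intrinsics"]
    return s*[K[0,0],K[1,1]]+K[:2,2]
E
python3 - <<'E'
from lib import *
t=load("top0.npz");s=load("side0.npz")
a=cv2.resize(t["pixels"][165:280,190:390],None,fx=4,fy=4,interpolation=cv2.INTER_CUBIC)
b=cv2.resize(s["pixels"][165:295,175:375],None,fx=4,fy=4,interpolation=cv2.INTER_CUBIC)
cv2.imwrite("pics/crop_t.png",a[:,:,::-1]);cv2.imwrite("pics/crop_s.png",b[:,:,::-1])
for n,d in(("t",t),("s",s)):
    P=cloud(d); h=cv2.cvtColor(d["pixels"],cv2.COLOR_RGB2HSV)
    ok=(P[...,0]>.2)&(P[...,0]<.7)&(P[...,1]<.3)&(P[...,1]>-.35)
    yel=ok&(h[...,0]>18)&(h[...,0]<32)&(h[...,1]>170)&(h[...,2]>70)&(P[...,1]<-.02)&(P[...,2]<.05)
    q=P[yel];print(n,"yel",yel.sum(),q.mean(0),q.min(0),q.max(0)); v,u=np.where(yel);print(u.min(),u.max(),v.min(),v.max())
    m=ok&(P[...,2]>.066)&(P[...,2]<.09)&(P[...,1]<.2)&(P[...,1]>0)
    q=P[m];print("cover",m.sum(),q.mean(0),q.min(0),q.max(0))
    if len(q)>20: print(cv2.minAreaRect((q[:,:2]*1000).astype(np.float32)))
    for nm,z0,z1 in(("panel",.006,.014),):
        m=ok&(P[...,2]>z0)&(P[...,2]<z1)&(P[...,1]<.25)&(P[...,1]>-.02); print(nm,m.sum(),cv2.minAreaRect((P[m][:,:2]*1000).astype(np.float32)))
E
```

```text
t yel 279 [ 0.44098018 -0.13406896  0.02078223] [ 0.39697388 -0.15313701 -0.00453264] [ 0.49135069 -0.12219735  0.03638162]
312 322 227 259
cover 984 [0.53490841 0.08742388 0.0781022 ] [0.47061287 0.02294984 0.06775271] [0.599193   0.15174362 0.0862357 ]
((535.371337890625, 87.52830505371094), (63.021873474121094, 122.56998443603516), 46.79717254638672)
panel 1001 ((528.0093994140625, 116.25364685058594), (336.81402587890625, 264.0018310546875), 0.30589061975479126)
s yel 424 [ 0.44423412 -0.13887143  0.01731224] [ 0.39260118 -0.14962768 -0.00318447] [ 0.49295774 -0.08942221  0.02747501]
192 233 250 262
cover 644 [0.53692236 0.07965864 0.07511819] [0.46930018 0.02132384 0.06618582] [0.60219064 0.15232377 0.07951592]
((535.1771850585938, 87.94961547851562), (67.1199951171875, 128.02435302734375), 46.20317840576172)
panel 594 ((586.3614501953125, 141.15957641601562), (258.5722351074219, 179.6031036376953), 46.83766174316406)
```

View pics/crop_t.png

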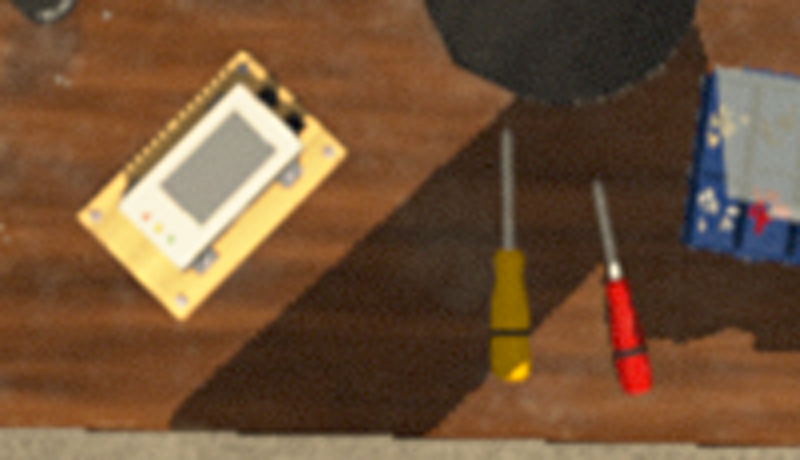

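View pics/crop_s.png

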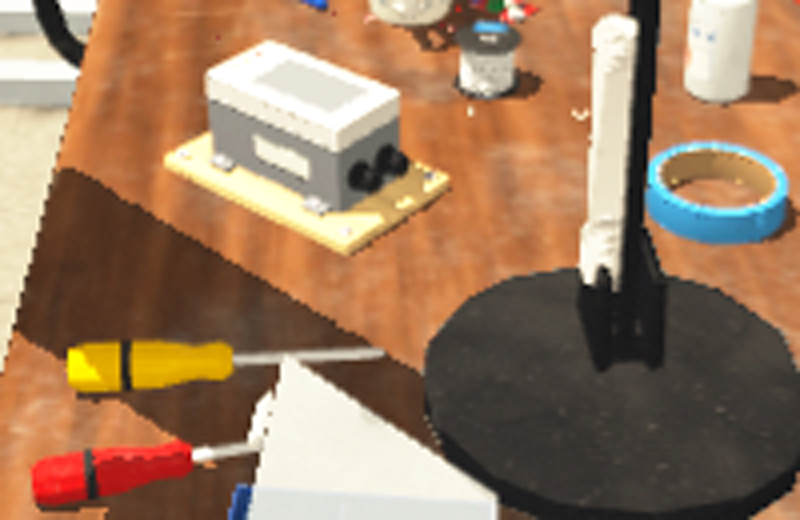

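The crops show the notch end (lights at crop (145-172, 215-240)) facing the robot's left and the glands facing away. The driver's tip is at top-crop (507,128) and its handle end at (512,380). In the side crop the tip is at (384,352) and the handle end at (68,368).

Run:
```python
from lib import *
t=load("top0.npz");s=load("side0.npz")
T=lambda u,v:((u-1.5)/4+190,(v-1.5)/4+165)
S=lambda u,v:((u-1.5)/4+175,(v-1.5)/4+165)
print("top tip,end",onz(t,[T(507,128),T(511,382)],.014))
print("top handle/shaft",onz(t,[T(508,250)],.014))
print("side tip,end",onz(s,[S(384,352),S(68,368)],.014), "junction",onz(s,[S(232,360)],.014))
for n,d in(("t",t),("s",s)):
    P=cloud(d); h=cv2.cvtColor(d["pixels"],cv2.COLOR_RGB2HSV)
    m=(h[...,2]>130)&(h[...,1]<70)&(P[...,2]>.064)&(P[...,2]<.095)&(P[...,0]>.4)&(P[...,0]<.7)&(P[...,1]>-.05)&(P[...,1]<.22)
    m=cv2.morphologyEx(m.astype(np.uint8),cv2.MORPH_CLOSE,np.ones((5,5)))
    n_,lab,st,_=cv2.connectedComponentsWithStats(m);k=1+st[1:,4].argmax()
    c=max(cv2.findContours((lab==k).astype(np.uint8),0,1)[0],key=cv2.contourArea)[:,0,:]
    if n=="t":
        q=onz(d,c,.078);r=cv2.minAreaRect((q[:,:2]*1000).astype(np.float32));print("cover top",r)
# crosscheck side: cover top corners from crop
print("side corners",onz(s,[S(208,76),S(268,40),S(400,98),S(332,128)],.078))
print("top corners",onz(t,[T(122,206),T(236,84),T(302,148),T(186,268)],.078))
```

```text
top tip,end [[ 0.58226845 -0.13206799  0.014     ]
 [ 0.39416997 -0.13710792  0.014     ]]
top handle/shaft [[ 0.49112479 -0.13379546  0.014     ]]
side tip,end [[ 0.58213809 -0.13072512  0.014     ]
 [ 0.39787065 -0.13559204  0.014     ]] junction [[ 0.49318303 -0.13341162  0.014     ]]
cover top ((535.0039672851562, 87.48454284667969), (62.43436813354492, 122.08670806884766), 46.7976188659668)
side corners [[0.47205794 0.10061251 0.078     ]
 [0.51308972 0.15336054 0.078     ]
 [0.60331428 0.06014118 0.078     ]
 [0.55663743 0.02267608 0.078     ]]
top corners [[0.51140601 0.14862698 0.078     ]
 [0.60052167 0.07086024 0.078     ]
 [0.55608973 0.0227829  0.078     ]
 [0.46908622 0.10213197 0.078     ]]
```

```bash
cat > to.py <<'E'
# usage: to.py x y z heading pitch [TCP] : shift (units, tool axes) & rotvec (units) to a pose with tool -x along heading (driver tip), tip pitched down by 'pitch' deg
import sys; from lib import *; from station import monitor
def pose(h,p):
    h,p=np.radians([h,p]); d=np.array([np.cos(h)*np.cos(p),np.sin(h)*np.cos(p),-np.sin(p)])
    z=np.array([-np.cos(h)*np.sin(p),-np.sin(h)*np.sin(p),-np.cos(p)]); x=-d
    return R.from_matrix(np.c_[x,np.cross(z,x),z])
if __name__=="__main__":
    a=list(map(float,sys.argv[1:])); s=monitor.sense(); r=R.from_quat(s["tool_rot"])
    np.set_printoptions(precision=4,suppress=True)
    print("t",s["t"],"pos",s["tcp_pos"],"q",s["q"],"F",s["force"],"gap",s["finger_gap"],s["gripper_force"])
    x=r.as_matrix()[:,0];print("tip heading",np.degrees(np.arctan2(-x[1],-x[0])),"pitch",np.degrees(np.arcsin(x[2])))
    t=pose(a[3],a[4]); dp=np.array(a[:3])-s["tcp_pos"]
    print("shift in present axes",r.inv().apply(dp)/.8,"in target axes",t.inv().apply(dp)/.8,"turn",(r.inv()*t).as_rotvec()/.12)
E
python3 -m pendant '[[[0.0375,-0.0346,0.0129,0,0,0,1],[0.0375,-0.0346,0.0129,0,0,0,1],[0.0375,-0.0346,0.0129,0,0,0,1],[0.0375,-0.0346,0.0129,0,0,0,1],[0.0375,-0.0346,0.0129,0,0,0,1],[0.0375,-0.0346,0.0129,0,0,0,1],[0.0375,-0.0346,0.0129,0,0,0,1],[0.0375,-0.0346,0.0129,0,0,0,1],[0.0375,-0.0346,0.0129,0,0,0,1],[0.0375,-0.0346,0.0129,0,0,0,1],[0.0375,-0.0346,0.0129,0,0,0,1],[0.0375,-0.0346,0.0129,0,0,0,1],[0,0,0,0,0,-1,1],[0,0,0,0,0,-1,1],[0,0,0,0,0,-1,1],[0,0,0,0,0,-1,1],[0,0,0,0,0,-1,1],[0,0,0,0,0,-1,1],[0,0,0,0,0,-1,1]]]' 60
python3 -m pendant '[[[0,0,0,0,0,-1,1],[0,0,0,0,0,-1,1],[0,0,0,0,0,-1,1],[0,0,0,0,0,-1,1],[0,0,0,0,0,-1,1],[0,0,0,0,0,-1,1],[0,0,0,0,0,-1,1],[0,0,0,0,0,-1,1],[0,0,0,0,0,-1,1],[0,0,0,0,0,-1,1],[0,0,0,0,0,-1,1],[0,0,0,0,0,-1,1],[0,0,0,0,0,-1,1],[0,0,0,0,0,-1,1],[0,0,0,0,0,-1,1],[0,0,0,0,0,-1,1]]]'
python3 to.py 0.444 -0.135 0.015 1.5 0
```

```text
t: 2.0
tcp_pos: [0.4436, -0.1357, 0.1213]
tool_rot: [0.817, 0.577, -0.0, -0.0]
force: [0.0, 0.1, -0.8]
finger_gap: 0.997
gripper_force: 0.0
t: 3.6
tcp_pos: [0.4436, -0.1358, 0.1213]
tool_rot: [-0.005, 1.0, 0.0, -0.0]
force: [-0.5, 0.4, -0.4]
finger_gap: 0.998
gripper_force: 0.0
t 3.6 pos [ 0.4436 -0.1358  0.1213] q [-0.5385  0.529   1.9424 -0.      0.6707 -2.1185] F [-0.517   0.3707 -0.4267] gap 0.9983835335682911 0.0
tip heading 0.5235934685648731 pitch 0.02367503360530981
shift in present axes [-0.0005  0.0009  0.1329] in target axes [-0.0005  0.0009  0.1329] turn [ 0.0021 -0.0034 -0.142 ]
```

```bash
python3 -m pendant '[[[0,0.0009,0.033,0,0,-0.14,1],[0,0,0.033,0,0,0,1],[0,0,0.033,0,0,0,1],[0,0,0.02,0,0,0,1],[0,0,0.0135,0,0,0,1],[0,0,0,0,0,0,1],[0,0,0,0,0,0,0],[0,0,0,0,0,0,0],[0,0,0,0,0,0,0],[0,0,0,0,0,0,0],[0,0,0,0,0,0,0],[0,0,0,0,0,0,0]]]' 80
python3 to.py 0.444 -0.135 0.015 1.5 0
```

```text
t: 4.8
tcp_pos: [0.4442, -0.1353, 0.0164]
tool_rot: [-0.01, 1.0, -0.0, 0.001]
force: [0.5, 0.7, 6.4]
finger_gap: 0.31
gripper_force: 79.7
t 4.8 pos [ 0.4442 -0.1353  0.0164] q [-0.5371  0.7507  1.9864  0.0001  0.4028 -2.129 ] F [0.4632 0.7014 6.3595] gap 0.31030281247850416 79.72375631332397
tip heading 1.2029441277231212 pitch -0.08288404961112657
shift in present axes [0.0002 0.0004 0.0018] in target axes [0.0002 0.0003 0.0018] turn [-0.0072  0.012  -0.0432]
```

```bash
python3 -m pendant '[[[0,0,-0.02,0,0,0,0],[0,0,-0.045,0,0,0,0],[0,0,-0.06,0,0,0,0],[0,0,-0.06,0,0,0,0],[0,0,-0.06,0,0,0,0],[0,0,-0.01,0,0,0,0],[0.0071,0.0505,0,0,0,0,0],[0.0071,0.0505,0,0,0,0,0],[0.0071,0.0505,0,0,0,0,0],[0.0071,0.0505,0,0,0,0,0],[0.0071,0.0505,0,0,0,0,0],[0.0071,0.0505,0,0,0,0,0],[0.0071,0.0505,0,0,0,0,0],[0.0071,0.0505,0,0,0,0,0],[0.0071,0.0505,0,0,0,0,0]]]'
python3 -m pendant '[[[0,0,0,0,0,0.92,0],[0,0,0,0,0,0.92,0],[0,0,0,0,0,0.92,0],[0,0,0,0,0,0.92,0],[0,0,0,0,0,0.92,0],[0,0,0,0,0,0.92,0],[0,0,0,0,0,0.92,0],[0,0,0,0,0.66,0,0],[0,0,0,0,0.66,0,0],[0,0,0,0,0.66,0,0],[0,0,0,0,0.66,0,0],[0,0,0,0,0.66,0,0],[0,0,0,0,0.66,0,0],[0,0,0,0,0.66,0,0],[0,0,0,0,0.66,0,0],[0,0,0,0,0,0,0]]]'
python3 to.py 0.3855 0.2272 0.1733 -43 36
python3 - <<'E'
from station import eyes
from lib import *
for n in("top","side"):
    d=eyes.snapshot(n);np.savez(f"{n}1.npz",**d)
    c=[240-75,120,240+75,270] if n=="top" else [160,120,310,232]
    im=d["pixels"][c[1]:c[3],c[0]:c[2]];cv2.imwrite(f"pics/{n}1.png",cv2.resize(im,None,fx=2.6,fy=2.6,interpolation=cv2.INTER_CUBIC)[:,:,::-1])
a=cv2.imread("pics/top1.png");b=cv2.imread("pics/side1.png");h=min(len(a),len(b));cv2.imwrite("pics/both1.png",np.hstack([a[:h],b[:h]]));print(a.shape,b.shape)
E
```

```text
t: 6.3
tcp_pos: [0.3837, 0.2287, 0.2188]
tool_rot: [-0.011, 1.0, -0.0, -0.001]
force: [0.3, -0.4, -1.3]
finger_gap: 0.313
gripper_force: 78.9
t: 7.9
tcp_pos: [0.3856, 0.2263, 0.2178]
tool_rot: [0.35, 0.883, 0.114, -0.291]
force: [-0.3, -0.2, -1.2]
finger_gap: 0.31
gripper_force: 79.0
t 7.9 pos [0.3856 0.2263 0.2178] q [ 0.0016  0.5087  1.7741  0.4266  1.3711 -1.0106] F [-0.2913 -0.2381 -1.1597] gap 0.31025928288824406 79.04796838760376
tip heading -43.317800411918554 pitch 36.37901932452848
shift in present axes [-0.0323  0.0008  0.0454] in target axes [-0.032   0.0007  0.0456] turn [ 0.0039 -0.0552 -0.0372]
(390, 390, 3) (291, 390, 3)
```

View pics/both1.png

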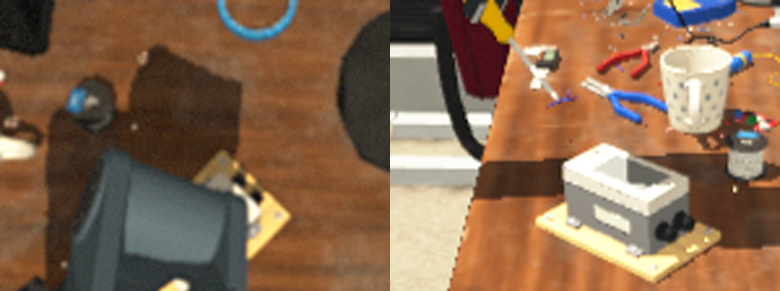

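The side crop shows the shaft running from (512,40) to its tip at (558,103). The top view is blocked by the wrist. I'll compare the shaft with its predicted pose.

Run:
```python
from lib import *; from station import monitor
s=load("side1.npz");m=monitor.sense();r=R.from_quat(m["tool_rot"]);p=m["tcp_pos"]
tip=p+r.apply([-.138,0,.0024]);base=p+r.apply([-.048,0,.0024])
print("tip",tip,proj(s,tip),proj(s,base),"seen tip",((558-390)/2.6+160,103/2.6+120))
# shaft pixels: bright in band along predicted line -> row/col fit
a,b=proj(s,base)[0],proj(s,tip)[0]; n=np.array([-(b-a)[1],(b-a)[0]])/np.linalg.norm(b-a)
g=cv2.cvtColor(s["pixels"],cv2.COLOR_RGB2GRAY).astype(np.float32)
off=np.arange(-6,6.1,.5)
for f in np.arange(.1,1.25,.1):
    q=a+(b-a)*f+off[:,None]*n
    v=cv2.remap(g,q[:,0].astype(np.float32)[None],q[:,1].astype(np.float32)[None],1)[0]
    v=v-np.median(v);w=np.clip(v-.5*v.max(),0,None);print(round(f,1),"off px",round((w*off).sum()/w.sum(),2),"peak",v.max())
```

```text
tip [0.4646617  0.15197686 0.13520492] [[223.61057839 157.32965287]] [[204.89382388 133.84296176]] seen tip (224.6153846153846, 159.6153846153846)
0.1 off px -0.53 peak 18.00586
0.2 off px 0.43 peak 18.213867
0.3 off px -3.0 peak 68.640625
0.4 off px -5.19 peak 77.37891
0.5 off px -0.12 peak 96.37891
0.6 off px -0.61 peak 109.05078
0.7 off px 2.6 peak 53.43457
0.8 off px 0.13 peak 33.671875
0.9 off px -0.06 peak 83.25293
1.0 off px -0.0 peak 73.36328
1.1 off px 4.95 peak 18.857422
1.2 off px 3.04 peak 15.4765625
```

```bash
python3 -m pendant '[[[-0.008,0,0.011,0,-0.055,-0.037,0],[-0.008,0,0.011,0,0,0,0],[-0.008,0,0.011,0,0,0,0],[-0.008,0,0.011,0,0,0,0],[0,0,0,0,0,0,0],[0,0,0,0,0,0,0]]]'
python3 to.py 0.3855 0.2272 0.1743 -43 36
python3 -c "
from station import eyes
from lib import *
d=eyes.snapshot('side');np.savez('side2.npz',**d)
cv2.imwrite('pics/side2.png',cv2.resize(d['pixels'][130:230,190:300],None,fx=6,fy=6,interpolation=cv2.INTER_CUBIC)[:,:,::-1])"
```

```text
t: 8.6
tcp_pos: [0.3848, 0.2275, 0.1756]
tool_rot: [0.347, 0.885, 0.114, -0.287]
force: [0.1, -0.2, -0.1]
finger_gap: 0.307
gripper_force: 79.0
t 8.6 pos [0.3848 0.2275 0.1756] q [ 0.0063  0.5764  1.8069  0.4357  1.2725 -1.0572] F [ 0.1    -0.1518 -0.1418] gap 0.30698877136213903 79.04671311378479
tip heading -42.785283311284736 pitch 35.975247815202245
shift in present axes [-0.0016  0.0003  0.0008] in target axes [-0.0016  0.0003  0.0008] turn [0.0008 0.0036 0.0253]
```

View pics/side2.png

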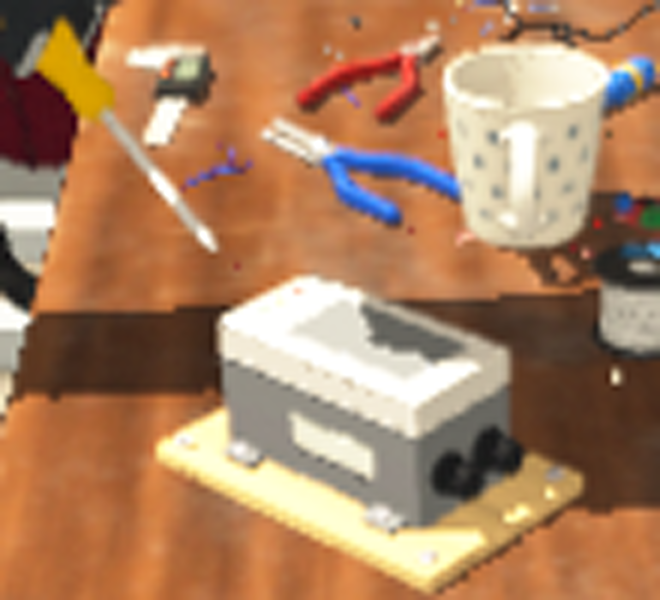

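The tip shows at crop (212,250). The notch-end top corners of the cover are at about (220,322) and (318,277), and its far -y corners are at about (418,408) on top and (418,435) at the seam.

Run:
```python
from lib import *; from station import monitor
s=load("side2.npz");m=monitor.sense();r=R.from_quat(m["tool_rot"]);p=m["tcp_pos"]
tip=p+r.apply([-.138,0,.0024]);base=p+r.apply([-.048,0,.0024])
C=lambda q:(q-[190,130]+.4)*6
print("tip",tip,"crop px",C(proj(s,[tip,base])))
c=np.array([.535,.0876,0]);
for h in(-43,-44):
    a=np.radians(h);e=np.array([np.cos(a),np.sin(a),0]);f=np.array([-e[1],e[0],0])
    for nm,x,y,z in(("n-",-62,-32,78),("n+",-62,32,78),("f-",62,-32,78),("f+",62,32,78),("n- base",-62,-32,10),("f- base",62,-32,10)):
        print(h,nm,C(proj(s,c+(e*x+f*y+[0,0,z])/1000)).round(0))
```

```text
tip [0.4661427  0.15255045 0.09294851] crop px [[212.9929927  246.2190106 ]
 [101.41633174 107.66832117]]
-43 n- [[214. 319.]]
-43 n+ [[309. 270.]]
-43 f- [[413. 403.]]
-43 f+ [[506. 348.]]
-43 n- base [[223. 444.]]
-43 f- base [[416. 534.]]
-44 n- [[215. 317.]]
-44 n+ [[311. 270.]]
-44 f- [[410. 403.]]
-44 f+ [[506. 349.]]
-44 n- base [[223. 442.]]
-44 f- base [[414. 535.]]
```

```bash
python3 -m pendant '[[[-0.012,0.0015,0.0008,0,0,0.025,0],[-0.012,0,0,0,0,0,0],[-0.012,0,0,0,0,0,0],[-0.006,0,0,0,0,0,0],[0,0,0,0,0,0,0]]]'
python3 to.py 0.3855 0.2272 0.1743 -43 36|grep pos
python3 -m pendant '[[[-0.006,0,0,0,0,0,0],[-0.006,0,0,0,0,0,0],[0,0,0,0,0,0,0]]]'
python3 -m pendant '[[[-0.006,0,0,0,0,0,0],[0,0,0,0,0,0,0]]]'
```

```text
t: 9.15
tcp_pos: [0.4062, 0.2094, 0.1552]
tool_rot: [0.349, 0.885, 0.114, -0.287]
force: [0.3, 0.6, -0.8]
finger_gap: 0.312
gripper_force: 79.0
t 9.15 pos [0.4062 0.2094 0.1552] q [-0.0285  0.6268  1.7758  0.4202  1.2636 -1.0846] F [ 0.2707  0.5862 -0.8009] gap 0.311767589328713 79.04684901237488
t: 9.45
tcp_pos: [0.4117, 0.2044, 0.1498]
tool_rot: [0.349, 0.885, 0.113, -0.287]
force: [0.1, 1.1, 0.1]
finger_gap: 0.311
gripper_force: 79.0
t: 9.65
tcp_pos: [0.4144, 0.2019, 0.147]
tool_rot: [0.349, 0.885, 0.113, -0.287]
force: [-1.4, 0.2, -1.1]
finger_gap: 0.315
gripper_force: 79.0
```

```bash
cat > tip.py <<'E'
from lib import *; from station import monitor
m=monitor.sense();r=R.from_quat(m["tool_rot"]);p=m["tcp_pos"];a=np.radians(-43.2)
e=np.array([np.cos(a),np.sin(a),0]);f=np.array([-e[1],e[0],0]);N=np.array([.4907,.1299,.060])
tip=p+r.apply([-.138,0,.0024])-N;F=m["force"];x=r.as_matrix()[:,0];d=r.as_matrix()[:,0]
B=np.array([e,f,[0,0,1]])
print("t %.2f"%m["t"],"tip in notch mm",(B@tip*1e3).round(1),"F e,f,z",(B@F).round(1),"F tool",r.inv().apply(F).round(1),"M",m["ft_torque"].round(2),"pitch %.1f"%np.degrees(np.arcsin(x[2])),"gap %.3f"%m["finger_gap"])
E
python3 tip.py
python3 -m pendant '[[[-0.0007,0,0.001,0,0,0,0],[0,0,0,0,0,0,0]]]' >/dev/null;python3 tip.py
python3 -m pendant '[[[-0.0007,0,0.001,0,0,0,0],[0,0,0,0,0,0,0]]]' >/dev/null;python3 tip.py
python3 -m pendant '[[[-0.0007,0,0.001,0,0,0,0],[0,0,0,0,0,0,0]]]' >/dev/null;python3 tip.py
```

```text
t 9.65 tip in notch mm [5.5 0.7 4.2] F e,f,z [-1.2 -0.9 -1.1] F tool [ 0.3 -0.8  1.6] M [-0.21 -0.28  0.01] pitch 35.9 gap 0.315
t 9.85 tip in notch mm [4.9 0.5 3.3] F e,f,z [ 0.7 -0.7 -1. ] F tool [-1.2 -0.7  0.4] M [-0.24 -0.23 -0.02] pitch 35.9 gap 0.315
t 10.05 tip in notch mm [4.9 0.6 2.4] F e,f,z [-0.   0.6 -0.6] F tool [-0.3  0.6  0.5] M [-0.23 -0.21  0.01] pitch 35.9 gap 0.311
t 10.25 tip in notch mm [5.  0.6 1.4] F e,f,z [ 0.2  0.4 -0.8] F tool [-0.7  0.4  0.5] M [-0.22 -0.3  -0.06] pitch 35.9 gap 0.314
```

```bash
python3 -m pendant '[[[-0.0007,0,0.001,0,0,0,0],[0,0,0,0,0,0,0]]]' >/dev/null;python3 tip.py
python3 -m pendant '[[[-0.0007,0,0.001,0,0,0,0],[0,0,0,0,0,0,0]]]' >/dev/null;python3 tip.py
python3 -m pendant '[[[-0.0007,0,0.001,0,0,0,0],[0,0,0,0,0,0,0]]]' >/dev/null;python3 tip.py
```

```text
t 10.45 tip in notch mm [5.2 0.7 0.5] F e,f,z [0.9 0.  0.9] F tool [-0.2  0.  -1.3] M [-0.28 -0.29 -0.01] pitch 35.9 gap 0.312
t 10.65 tip in notch mm [ 5.3  0.8 -0.3] F e,f,z [ 0.4 -0.3  1.9] F tool [ 0.8 -0.3 -1.8] M [-0.29 -0.35 -0.04] pitch 35.9 gap 0.312
t 10.85 tip in notch mm [ 5.3  0.9 -1.1] F e,f,z [ 1.4 -0.   4.8] F tool [ 1.6 -0.  -4.7] M [-0.38 -0.33 -0.05] pitch 35.9 gap 0.314
```

```bash
python3 -m pendant '[[[0,0,-0.0027,0,0,0,0],[-0.003,0,0,0,0,0,0],[-0.003,0,0,0,0,0,0],[0,0,0,0,0,0,0]]]' >/dev/null;python3 tip.py
python3 -m pendant '[[[-0.003,0,0,0,0,0,0],[-0.003,0,0,0,0,0,0],[0,0,0,0,0,0,0]]]' >/dev/null;python3 tip.py
python3 -m pendant '[[[-0.003,0,0,0,0,0,0],[-0.002,0,0,0,0,0,0],[0,0,0,0,0,0,0]]]' >/dev/null;python3 tip.py
```

```text
t 11.25 tip in notch mm [10.6  0.5 -3.1] F e,f,z [ 1.4 -0.6 -0.5] F tool [-1.4 -0.6 -0.4] M [-0.33 -0.32  0.05] pitch 35.9 gap 0.311
t 11.55 tip in notch mm [14.4  0.6 -5.7] F e,f,z [ 1.1 -0.4  0.3] F tool [-0.7 -0.4 -0.9] M [-0.26 -0.31 -0.08] pitch 35.9 gap 0.310
t 11.85 tip in notch mm [17.6  0.6 -7.9] F e,f,z [ 0.6  0.5 -0.2] F tool [-0.6  0.5 -0.2] M [-0.29 -0.29  0.04] pitch 35.9 gap 0.310
```

```bash
for i in 1; do python3 -m pendant '[[[-0.002,0,0,0,0,0,0],[0,0,0,0,0,0,0]]]' >/dev/null;python3 tip.py; done
python3 -m pendant '[[[-0.002,0,0,0,0,0,0],[0,0,0,0,0,0,0]]]' >/dev/null;python3 tip.py
python3 -m pendant '[[[-0.002,0,0,0,0,0,0],[0,0,0,0,0,0,0]]]' >/dev/null;python3 tip.py
```

```text
t 12.05 tip in notch mm [18.7  0.6 -8.8] F e,f,z [ 0.1 -0.1  0.3] F tool [ 0.1 -0.1 -0.3] M [-0.26 -0.26  0.  ] pitch 35.9 gap 0.310
t 12.25 tip in notch mm [19.   0.5 -9.5] F e,f,z [-1.9  0.6  1.8] F tool [ 2.6  0.6 -0.3] M [ 0.06  0.04 -0.01] pitch 36.0 gap 0.314
t 12.45 tip in notch mm [ 19.1   0.4 -10.2] F e,f,z [-4.   1.   5.2] F tool [ 6.3  1.  -1.8] M [ 0.43  0.27 -0.  ] pitch 36.2 gap 0.312
```

```bash
python3 -m pendant '[[[0.0075,0,0,0,0,0,0],[0,0,0,0,0,0,0],[0,0,0,0,0,0,0]]]' 110 >/dev/null;python3 tip.py
python3 -m pendant '[[[0.0003,0,0.0092,0,-0.5,0,0],[0.0003,0,0.0092,0,-0.5,0,0],[0,0,0,0,0,0,0]]]' >/dev/null;python3 tip.py
python3 -m pendant '[[[0.0003,0,0.0092,0,-0.5,0,0],[0.0003,0,0.0092,0,-0.5,0,0],[0,0,0,0,0,0,0]]]' >/dev/null;python3 tip.py
```

```text
t 12.75 tip in notch mm [16.7  0.8 -7. ] F e,f,z [-0.6  0.2 -0.7] F tool [0.1 0.2 0.9] M [-0.19 -0.27 -0.01] pitch 35.9 gap 0.308
t 13.05 tip in notch mm [15.5  0.4 -4.9] F e,f,z [-0.7 -0.1  1.9] F tool [ 1.5 -0.1 -1.3] M [-0.18 -0.18  0.06] pitch 29.1 gap 0.302
t 13.35 tip in notch mm [15.8  0.3 -3.2] F e,f,z [-1.1  0.6  1.8] F tool [ 1.7  0.6 -1.3] M [-0.14 -0.14  0.02] pitch 22.3 gap 0.305
```

```bash
python3 -m pendant '[[[0.0003,0,0.0092,0,-0.5,0,0],[0.0003,0,0.0092,0,-0.5,0,0],[0,0,0,0,0,0,0]]]' >/dev/null;python3 tip.py
python3 -m pendant '[[[0.0003,0,0.0092,0,-0.5,0,0],[0.0003,0,0.0092,0,-0.5,0,0],[0,0,0,0,0,0,0]]]' >/dev/null;python3 tip.py
python3 -m pendant '[[[0.0003,0,0.0092,0,-0.5,0,0],[0.0003,0,0.0092,0,-0.5,0,0],[0,0,0,0,0,0,0]]]' >/dev/null;python3 tip.py
```

```text
t 13.65 tip in notch mm [15.7  0.4 -1.6] F e,f,z [-2.2  0.1  3.7] F tool [ 3.1  0.1 -3. ] M [ 0.1   0.14 -0.  ] pitch 15.5 gap 0.302
t 13.95 tip in notch mm [15.3  0.3  0. ] F e,f,z [-7.3  2.4  4.6] F tool [ 7.9  2.4 -3.5] M [0.78 0.45 0.19] pitch 8.7 gap 0.308
t 14.25 tip in notch mm [16.   0.3  2. ] F e,f,z [-5.6  1.2  1.6] F tool [ 5.7  1.2 -1.4] M [0.53 0.32 0.11] pitch 1.7 gap 0.303
```

```bash
python3 -m pendant '[[[0.001,0,0.0092,0,-0.5,0,0],[0.0003,0,0.0092,0,-0.5,0,0],[0,0,0,0,0,0,0]]]' >/dev/null;python3 tip.py
python3 -m pendant '[[[0.0003,0,0.0092,0,-0.5,0,0],[0.0003,0,0.0092,0,-0.5,0,0],[0,0,0,0,0,0,0]]]' >/dev/null;python3 tip.py
python3 -c "
from station import eyes
from lib import *
d=eyes.snapshot('side');np.savez('side3.npz',**d)
cv2.imwrite('pics/side3.png',cv2.resize(d['pixels'][150:235,190:300],None,fx=6,fy=6,interpolation=cv2.INTER_CUBIC)[:,:,::-1])"
```

```text
t 14.55 tip in notch mm [14.8  0.1  3.9] F e,f,z [-2.6 -1.   2.1] F tool [ 2.4 -1.  -2.3] M [-0.01  0.01 -0.09] pitch -5.2 gap 0.304
t 14.85 tip in notch mm [14.4 -0.3  5.8] F e,f,z [-1.5 -1.5  2. ] F tool [ 1.  -1.5 -2.3] M [-0.05  0.11 -0.12] pitch -11.9 gap 0.299
```

View pics/side3.png

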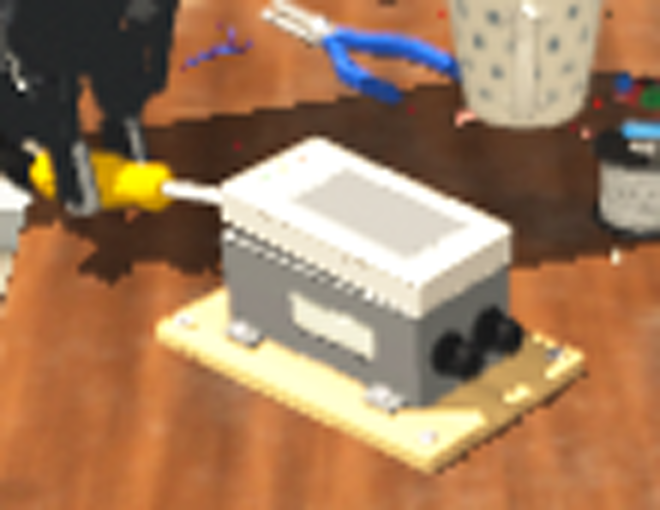

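The side crop shows the notch end lifted, with a dark gap under the cover at (225,228) and the corner up by about 16 px, or 7-8 mm. It has popped. Next I'll unload the blade and withdraw it.

```bash
python3 -m pendant '[[[-0.0003,0,-0.0092,0,0.5,0,0],[-0.0003,0,-0.0092,0,0.5,0,0],[-0.0003,0,-0.0092,0,0.5,0,0],[0,0,0,0,0,0,0]]]' >/dev/null;python3 tip.py
python3 -m pendant '[[[0.006,0,0,0,0,0,0],[0.006,0,0,0,0,0,0],[0.006,0,0,0,0,0,0],[0.006,0,0,0,0,0,0],[0.006,0,0,0,0,0,0],[0.006,0,0,0,0,0,0],[0,0,0,0,0,0,0]]]' >/dev/null;python3 tip.py
python3 to.py 0.444 -0.135 0.017 1.2 0
```

```text
t 15.30 tip in notch mm [16.8  1.5  4.9] F e,f,z [ 0.   0.7 -0.2] F tool [-0.   0.7  0.2] M [ 0.02 -0.01  0.01] pitch -1.9 gap 0.303
t 16.00 tip in notch mm [-15.5  -0.1   2.3] F e,f,z [-0.4 -0.5 -0.2] F tool [ 0.4 -0.5  0.1] M [-0.08  0.02  0.02] pitch -1.8 gap 0.307
t 16.0 pos [0.3783 0.2345 0.0603] q [ 0.3218  0.6457  2.0268 -0.0654  0.4558 -0.4407] F [-0.595  -0.0756 -0.1585] gap 0.30744285362421997 110.66076993942261
tip heading -42.95813925818769 pitch -1.8325208258441676
shift in present axes [-0.3729 -0.282   0.0665] in target axes [-0.0724 -0.4636  0.0541] turn [-0.114   0.2486 -6.4222]
```

```bash
python3 -m pendant '[[[0,0,-0.05,0,0.25,0,0],[0,0,-0.05,0,0,0,0],[0,0,-0.05,0,0,0,0],[0,0,-0.05,0,0,0,0],[0,0,0,0,0,-0.917,0],[0,0,0,0,0,-0.917,0],[0,0,0,0,0,-0.917,0],[0,0,0,0,0,-0.917,0],[0,0,0,0,0,-0.917,0],[0,0,0,0,0,-0.917,0],[0,0,0,0,0,-0.917,0]]]'>/dev/null
python3 -m pendant '[[[-0.0072,-0.0464,0,0,0,0,0],[-0.0072,-0.0464,0,0,0,0,0],[-0.0072,-0.0464,0,0,0,0,0],[-0.0072,-0.0464,0,0,0,0,0],[-0.0072,-0.0464,0,0,0,0,0],[-0.0072,-0.0464,0,0,0,0,0],[-0.0072,-0.0464,0,0,0,0,0],[-0.0072,-0.0464,0,0,0,0,0],[-0.0072,-0.0464,0,0,0,0,0],[-0.0072,-0.0464,0,0,0,0,0],[0,0,0.05,0,0,0,0],[0,0,0.05,0,0,0,0],[0,0,0.05,0,0,0,0],[0,0,0,0,0,0,0]]]' >/dev/null
python3 to.py 0.444 -0.135 0.017 1.2 0
python3 - <<'E'
from station import eyes
from lib import *
s=eyes.snapshot('side');np.savez('side4.npz',**s)
cv2.imwrite('pics/side4.png',cv2.resize(s['pixels'][150:290,180:310],None,fx=4.2,fy=4.2,interpolation=cv2.INTER_CUBIC)[:,:,::-1])
E
```

```text
t 18.5 pos [ 0.4398 -0.1334  0.0968] q [-0.5378  0.5772  1.9619 -0.0015  0.6124 -2.1259] F [-0.4524  0.0735  0.0744] gap 0.307153827699946 110.59564232826233
tip heading 1.0603187204281057 pitch 0.514406335529404
shift in present axes [-0.0062 -0.0026  0.0997] in target axes [-0.0053 -0.0022  0.0998] turn [ 0.0379 -0.0748 -0.0205]
```

View pics/side4.png

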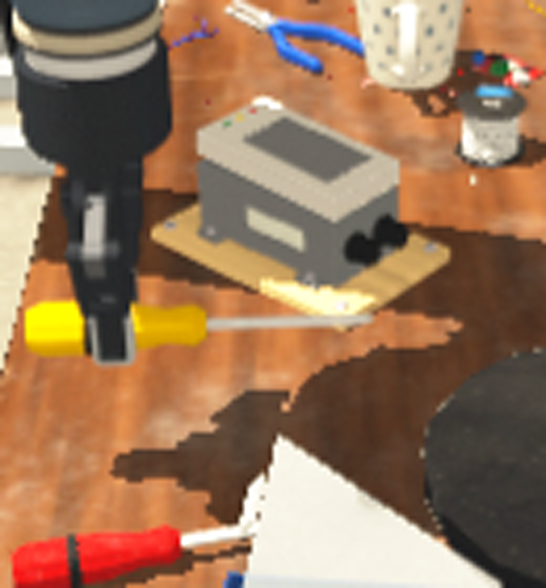

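The driver hangs level above its old place at crop (25-370, 325). I'll lower it and let go.

```bash
python3 -m pendant '[[[-0.005,-0.002,0.03,0,-0.07,0,0],[0,0,0.03,0,0,0,0],[0,0,0.02,0,0,0,0],[0,0,0.01,0,0,0,0],[0,0,0.006,0,0,0,0],[0,0,0,0,0,0,0]]]';python3 tip.py
python3 -m pendant '[[[0,0,0.002,0,0,0,0],[0,0,0,0,0,0,0]]]'>/dev/null;python3 tip.py
```

```text
t: 19.15
tcp_pos: [0.4485, -0.137, 0.0255]
tool_rot: [-0.01, 1.0, -0.001, 0.006]
force: [0.1, 0.2, -0.4]
finger_gap: 0.304
gripper_force: 110.6
t 19.15 tip in notch mm [ 250.7 -127.   -35.3] F e,f,z [-0.   0.2 -0.4] F tool [-0.1  0.2  0.4] M [ 0.03  0.   -0.01] pitch -0.7 gap 0.304
t 19.35 tip in notch mm [ 250.4 -127.1  -37.2] F e,f,z [-0.2  0.6 -0.4] F tool [-0.3  0.6  0.4] M [ 0.04  0.05 -0.01] pitch -0.6 gap 0.303
```

```bash
python3 -m pendant '[[[0,0,0.003,0,0,0,0],[0,0,0.002,0,0,0,0],[0,0,0,0,0,0,0]]]'|grep -E "pos|^force";python3 tip.py
python3 -m pendant '[[[0,0,0.002,0,0,0,0],[0,0,0,0,0,0,0]]]'|grep -E "pos|^force"
```

```text
tcp_pos: [0.4478, -0.1366, 0.0187]
force: [0.2, 0.1, -0.3]
t 19.65 tip in notch mm [ 249.9 -127.3  -42.3] F e,f,z [ 0.1  0.2 -0.3] F tool [-0.2  0.1  0.3] M [ 0.    0.01 -0.  ] pitch -0.6 gap 0.304
tcp_pos: [0.4478, -0.1366, 0.0171]
force: [-0.6, -0.3, -0.6]
```

```bash
python3 -m pendant '[[[0,0,0.001,0,0,0,0],[0,0,0,0,0,0,0],[0,0,0,0,0,0,0.6],[0,0,0,0,0,0,0.8],[0,0,0,0,0,0,1],[0,0,0,0,0,0,1],[0,0,-0.03,0,0,0,1],[0,0,-0.05,0,0,0,1],[0,0,-0.05,0,0,0,1],[0,0,-0.05,0,0,0,1],[0,0,-0.05,0,0,0,1],[0,0,0,0,0,0,1]]]' 40 |tail -5
python3 to.py 0.533 0.0876 0.20 -43.2 0
python3 - <<'E'
from station import eyes
from lib import *
for n in("top","side"):
    d=eyes.snapshot(n);np.savez(n+'5.npz',**d);P=cloud(d)
    h=cv2.cvtColor(d["pixels"],cv2.COLOR_RGB2HSV)
    a=np.radians(-43.2);e=np.array([np.cos(a),np.sin(a)]);f=np.array([-e[1],e[0]])
    q=P[...,:2]-[.536,.0876];X=q@e;Y=q@f
    for lo,hi in((-.058,-.04),(-.01,.01),(.04,.058)):
        m=(X>lo)&(X<hi)&(abs(Y)<.027)&(P[...,2]>.05)&(P[...,2]<.11);print(n,lo,m.sum(),np.median(P[m][:,2]) if m.any() else None)
    y=(h[...,0]>18)&(h[...,0]<32)&(h[...,1]>150)&(h[...,2]>60)&(P[...,1]<-.05)&(P[...,1]>-.19)&(P[...,0]<.55)&(P[...,0]>.35)&(P[...,2]<.06);print("yel",y.sum(),P[y].mean(0) if y.any() else 0)
E
```

```text
tcp_pos: [0.4488, -0.1378, 0.2052]
tool_rot: [-0.01, 1.0, -0.004, 0.01]
force: [-0.2, -0.9, -0.8]
finger_gap: 0.998
gripper_force: 0.0
t 21.05 pos [ 0.4488 -0.1378  0.2052] q [-0.5389  0.3745  1.8703  0.0047  0.8756 -2.1322] F [-0.2088 -0.8946 -0.8074] gap 0.997730495839855 0.0
tip heading 1.1253408764265451 pitch -1.138683245547622
shift in present axes [-0.1106  0.2797  0.0064] in target axes [0.1161 0.2774 0.0065] turn [-0.0002  0.1834  6.4459]
top -0.058 125 0.08437494268562062
top -0.01 133 0.08158447310079775
top 0.04 119 0.07828314041534679
yel 68 [ 0.47528586 -0.13553849  0.0211991 ]
side -0.058 64 0.08236009658600002
side -0.01 77 0.07980822501457874
side 0.04 70 0.0768825045650191
yel 439 [ 0.44753452 -0.14180929  0.01717294]
```

```bash
python3 -m pendant '[[[0,0,0,0,0.18,0,1],[0,0,0,0,0,0.92,1],[0,0,0,0,0,0.92,1],[0,0,0,0,0,0.92,1],[0,0,0,0,0,0.92,1],[0,0,0,0,0,0.92,1],[0,0,0,0,0,0.92,1],[0,0,0,0,0,0.92,1],[0,0,0,0,0,0,1]]]' >/dev/null
python3 to.py 0.5447 0.0794 0.12 -43.2 3.5
```

```text
t 22.05 pos [ 0.4452 -0.1358  0.1986] q [-0.5319  0.393   1.8625 -0.0103  0.8998 -1.3428] F [ 0.2884 -0.3752 -0.9095] gap 0.9999596108540195 0.0
tip heading -43.17129154492619 pitch 0.6567088651029597
shift in present axes [0.0923 0.2824 0.0963] in target axes [0.0874 0.2813 0.1038] turn [-0.0908  0.4136  0.0019]
```

```bash
python3 -m pendant '[[[0.0153,0.047,0,0,0,0,1],[0.0153,0.047,0,0,0,0,1],[0.0153,0.047,0,0,0,0,1],[0.0153,0.047,0,0,0,0,1],[0.0153,0.047,0,0,0,0,1],[0.0153,0.047,0,0,0,0,1],[0,0,0.03,0,0,0,1],[0,0,0.03,-0.09,0.41,0,1],[0,0,0.03,0,0,0,1],[0,0,0,0,0,0,1]]]' >/dev/null
python3 to.py 0.5447 0.0794 0.078 -43.2 3.5
python3 -c "
from station import eyes
from lib import *
d=eyes.snapshot('side');np.savez('side6.npz',**d)
cv2.imwrite('pics/side6.png',cv2.resize(d['pixels'][130:235,190:300],None,fx=5.5,fy=5.5,interpolation=cv2.INTER_CUBIC)[:,:,::-1])"
```

```text
t 23.05 pos [0.5422 0.0795 0.1227] q [-0.0773  0.6149  1.7019  0.0465  0.8785 -0.9268] F [-1.7585  0.1335  0.29  ] gap 1.0039119354255288 0.0
tip heading -43.09154417209724 pitch 3.6582365692484005
shift in present axes [-0.006   0.0023  0.0556] in target axes [-0.0058  0.0021  0.0557] turn [-0.0443 -0.023   0.0158]
```

View pics/side6.png

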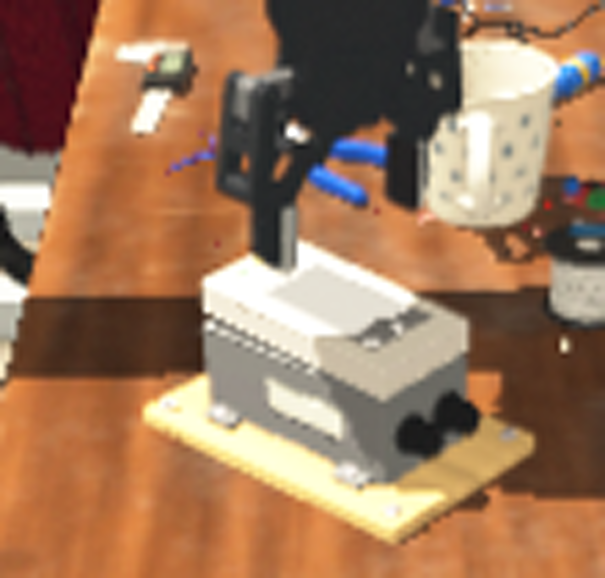

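The near finger, with its tip at crop (278,268), and the far finger, at (405,205), straddle the cover's width. The dark gap at the notch end still shows. I'll descend and close.

```bash
python3 -m pendant '[[[-0.006,0.0023,0.01,-0.04,0,0,1],[0,0,0.02,0,0,0,1],[0,0,0.015,0,0,0,1],[0,0,0.01,0,0,0,1],[0,0,0,0,0,0,1]]]'|grep -E "pos|^force"
python3 -m pendant '[[[0,0,0,0,0,0,0.85],[0,0,0,0,0,0,0.8],[0,0,0,0,0,0,0.7],[0,0,0,0,0,0,0.6],[0,0,0,0,0,0,0.5],[0,0,0,0,0,0,0.5]]]' 60
python3 to.py 0.5447 0.0794 0.078 -43.2 3.5
```

```text
tcp_pos: [0.5478, 0.0792, 0.0819]
force: [-0.3, -0.8, -0.2]
t: 24.2
tcp_pos: [0.5485, 0.0787, 0.084]
tool_rot: [0.368, 0.93, 0.013, -0.024]
force: [-0.9, -2.3, 4.6]
finger_gap: 0.727
gripper_force: 63.9
t 24.2 pos [0.5485 0.0787 0.084 ] q [-0.0794  0.68    1.7161  0.0551  0.7856 -0.9367] F [-0.8728 -2.3453  4.5546] gap 0.727017121057144 63.893323838710785
tip heading -43.148828484180356 pitch 3.1523834271262374
shift in present axes [ 0.0036 -0.0027  0.0076] in target axes [ 0.0035 -0.0026  0.0077] turn [0.0488 0.0505 0.0076]
```

```bash
python3 -m pendant '[[[0,0,-0.003,0,0,0,0.5],[0,0,-0.003,0,0,0,0.5],[0,0,-0.003,0,0,0,0.5],[0,0,0,0,0,0,0.5]]]' 80|grep -E "pos|^force|gap|grip"
python3 -m pendant '[[[0,0,-0.003,0,0,0,0.5],[0,0,-0.003,0,0,0,0.5],[0,0,-0.003,0,0,0,0.5],[0,0,0,0,0,0,0.5]]]' |grep -E "pos|^force|gap|grip"
python3 -m pendant '[[[0,0,-0.006,0,0,0,0.5],[0,0,-0.01,0,0,0,0.5],[0,0,-0.02,0,0,0,0.5],[0,0,-0.03,0,0,0,0.5],[0,0,-0.03,0,0,0,0.5],[0,0,0,0,0,0,0.5]]]' |grep -E "pos|^force|gap|grip"
python3 - <<'E'
from station import eyes
from lib import *
d=eyes.snapshot('side');np.savez('side7.npz',**d)
cv2.imwrite('pics/side7.png',cv2.resize(d['pixels'][110:235,190:310],None,fx=4.6,fy=4.6,interpolation=cv2.INTER_CUBIC)[:,:,::-1])
E
```

```text
tcp_pos: [0.549, 0.0783, 0.0904]
force: [-0.5, -4.9, 0.8]
finger_gap: 0.716
gripper_force: 88.7
tcp_pos: [0.5494, 0.0791, 0.0976]
force: [0.2, 0.6, -0.8]
finger_gap: 0.71
gripper_force: 88.5
tcp_pos: [0.5545, 0.0752, 0.1774]
force: [1.2, 0.2, -1.2]
finger_gap: 0.715
gripper_force: 88.5
```

View pics/side7.png

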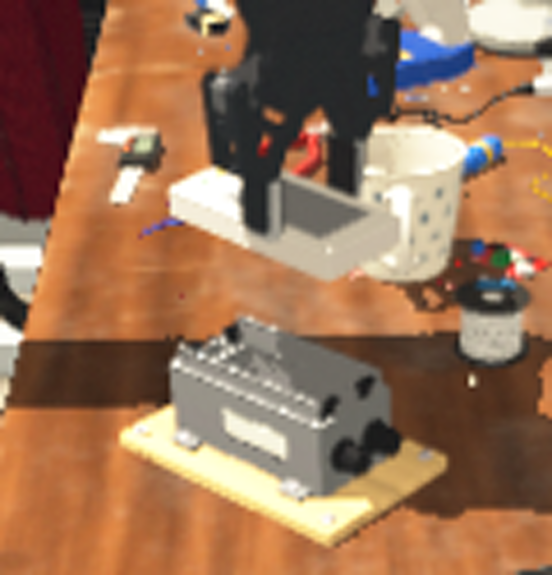

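The cover is off and roughly level: its lower edge runs from (172,212) to (330,280), parallel to the housing's rim. The mug and reel are untouched. I'll carry it to free bench on the robot's right of the box.

```bash
python3 to.py 0.486 -0.030 0.045 -43.2 3.2
```

```text
t 25.65 pos [0.5531 0.0752 0.1758] q [-0.0855  0.5399  1.6512  0.0476  0.9864 -0.9293] F [-0.0635 -0.7534 -0.7457] gap 0.7156524321176156 88.52334201335907
tip heading -43.18681252896251 pitch 2.994787031736479
shift in present axes [-0.0373 -0.1549  0.1603] in target axes [-0.0379 -0.1534  0.1616] turn [0.0772 0.0298 0.0021]
```

```bash
python3 -m pendant '[[[-0.0075,-0.031,0,0.077,0,0,0.5],[-0.0075,-0.031,0,0,0,0,0.5],[-0.0075,-0.031,0,0,0,0,0.5],[-0.0075,-0.031,0,0,0,0,0.5],[-0.0075,-0.031,0,0,0,0,0.5],[0,0,0,0,0,0,0.5],[0,0,0.035,0,0,0,0.5],[0,0,0.035,0,0,0,0.5],[0,0,0.035,0,0,0,0.5],[0,0,0.03,0,0,0,0.5],[0,0,0.015,0,0,0,0.5],[0,0,0,0,0,0,0.5]]]' |grep -E "pos|^force|gap|grip"
python3 to.py 0.486 -0.030 0.026 -43.2 3.2
python3 - <<'E'
from station import eyes,monitor
from lib import *
p=monitor.sense()["tcp_pos"]
d=eyes.snapshot('side');np.savez('side8.npz',**d);P=cloud(d)
a=np.radians(-43.2);e=np.array([np.cos(a),np.sin(a)]);f=np.array([-e[1],e[0]])
q=P[...,:2]-p[:2]+.015*e;X=q@e;Y=q@f
for lo,hi in((-.058,-.045),(-.045,-.03),(.035,.047),(.047,.058)):
    m=(X>lo)&(X<hi)&(abs(Y)<.027)&(P[...,2]>.02)&(P[...,2]<.07);print(lo,m.sum(),np.median(P[m][:,2]) if m.any() else None)
cv2.imwrite('pics/side8.png',cv2.resize(d['pixels'][150:280,180:310],None,fx=4.4,fy=4.4,interpolation=cv2.INTER_CUBIC)[:,:,::-1])
E
```

```text
tcp_pos: [0.4825, -0.0304, 0.0507]
force: [-0.3, 0.3, -0.6]
finger_gap: 0.709
gripper_force: 88.5
t 26.85 pos [ 0.4825 -0.0304  0.0507] q [-0.3076  0.6941  1.8942  0.0375  0.6098 -1.1563] F [-0.3185  0.3498 -0.6054] gap 0.7093927087093335 88.46519351005554
tip heading -43.17841727660449 pitch 3.4330154460960873
shift in present axes [-0.0047  0.0036  0.0307] in target axes [-0.0046  0.0034  0.0307] turn [-0.0403 -0.0339  0.0032]
-0.058 13 0.049619030148381205
-0.045 15 0.0493382449982771
0.035 63 0.04401991456006926
0.047 58 0.04323019978723447
```

View pics/side8.png

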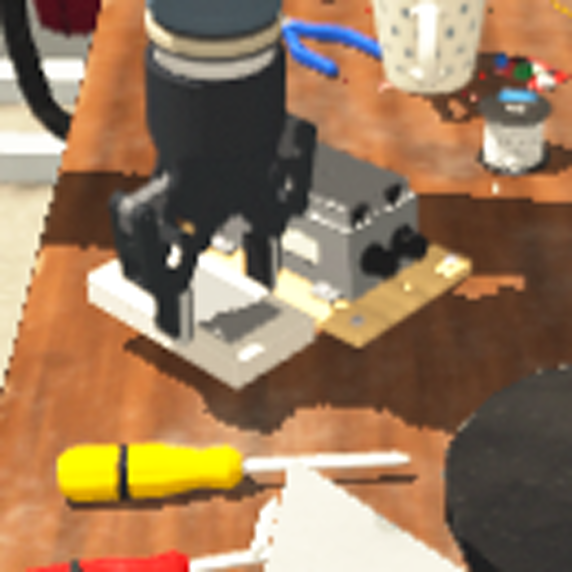

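The cover hovers level across its width, with its notch end about 3.5° high. It is clear of the panel and of the yellow driver, which lies at crop (60-410, 465). I'll level it and set it down.

```bash
python3 -m pendant '[[[0,0,0.01,-0.04,-0.5,0,0.5],[0,0,0.01,0,0,0,0.5],[0,0,0.005,0,0,0,0.5],[0,0,0,0,0,0,0.5]]]' |grep -E "pos|^force"
python3 -m pendant '[[[0,0,0.004,0,0,0,0.5],[0,0,0.003,0,0,0,0.5],[0,0,0,0,0,0,0.5]]]' |grep -E "pos|^force"
python3 -m pendant '[[[0,0,0.002,0,0,0,0.5],[0,0,0,0,0,0,0.5]]]' |grep -E "pos|^force"
```

```text
tcp_pos: [0.4839, -0.0313, 0.0325]
force: [0.6, 0.9, -0.7]
tcp_pos: [0.4834, -0.0312, 0.0267]
force: [0.4, -0.4, -1.4]
tcp_pos: [0.4833, -0.0311, 0.0251]
force: [0.0, 0.6, -0.1]
```

```bash
python3 -m pendant '[[[0,0,0.002,0,0,0,0.5],[0,0,0,0,0,0,0.5]]]' |grep -E "pos|^force"
python3 -m pendant '[[[0,0,0.002,0,0,0,0.5],[0,0,0,0,0,0,0.5]]]' |grep -E "pos|^force"
python3 -m pendant '[[[0,0,0.002,0,0,0,0.5],[0,0,0,0,0,0,0.5]]]' |grep -E "pos|^force"
```

```text
tcp_pos: [0.4833, -0.031, 0.0235]
force: [-0.5, -0.2, -2.4]
tcp_pos: [0.4834, -0.0311, 0.022]
force: [0.1, -0.8, 0.3]
tcp_pos: [0.4834, -0.0311, 0.0217]
force: [-1.2, -0.3, 12.1]
```

```bash
python3 -m pendant '[[[0,0,-0.001,0,0,0,0.5],[0,0,0,0,0,0,0.8],[0,0,0,0,0,0,0.9],[0,0,0,0,0,0,1],[0,0,0,0,0,0,1],[0,0,0,0,0,0,1],[0,0,-0.01,0,0,0,1],[0,0,-0.03,0,0,0,1],[0,0,-0.05,0,0,0,1],[0,0,-0.05,0,0,0,1],[0,0,-0.05,0,0,0,1],[0,0,-0.05,0,0,0,1],[0,0,0,0,0,0,1],[0,0,0,0,0,0,1]]]' 30
python3 - <<'E'
from station import eyes
from lib import *
d=eyes.snapshot('side');P=cloud(d);h=cv2.cvtColor(d["pixels"],cv2.COLOR_RGB2HSV)
a=np.radians(-43.2);e=np.array([np.cos(a),np.sin(a)]);f=np.array([-e[1],e[0]])
q=P[...,:2]-np.array([.483,-.031])+.015*e;X=q@e;Y=q@f
for lo,hi in((-.058,-.04),(-.01,.01),(.04,.058)):
    m=(X>lo)&(X<hi)&(abs(Y)<.025)&(P[...,2]>.005)&(P[...,2]<.05);print(lo,m.sum(),np.median(P[m][:,2]) if m.any() else None)
y=(h[...,0]>18)&(h[...,0]<32)&(h[...,1]>150)&(h[...,2]>60)&(P[...,1]<-.05)&(P[...,1]>-.19)&(P[...,0]<.55)&(P[...,0]>.35)&(P[...,2]<.06);print("yel",P[y].mean(0),P[y][:,2].max())
cv2.imwrite('pics/side9.png',cv2.resize(d['pixels'][140:290,170:310],None,fx=4,fy=4,interpolation=cv2.INTER_CUBIC)[:,:,::-1])
E
```

```text
t: 29.8
tcp_pos: [0.4828, -0.0307, 0.2146]
tool_rot: [0.368, 0.93, 0.0, 0.004]
force: [-0.6, 0.0, -0.4]
finger_gap: 1.001
gripper_force: 0.0
-0.058 68 0.015961299679892738
-0.01 82 0.016728150417801346
0.04 85 0.016783181513214118
yel [ 0.44741702 -0.14172855  0.01714171] 0.027545638379033455
```

View pics/side9.png

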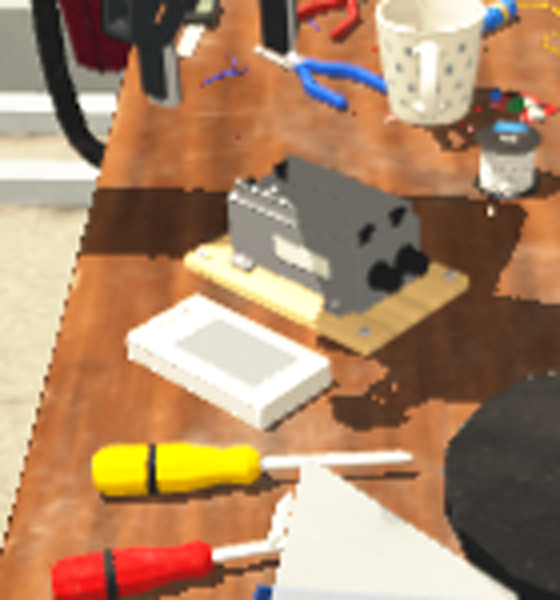

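The cover lies flat and right way up at crop (230,360), with top heights of 16-17 mm along its length. The driver is flat at (250,465), and everything else is in place. Handing in.

```bash
python3 -c "
from station import job
print(job.sign_off())"
```

```text
the job is handed in; nothing more can be done
None
```

The box is open and handed in at about 30 s: the cover was levered off and laid flat on the bench beside it, the yellow screwdriver is back down on the bench, and the mug, reel and red screwdriver were not touched; the hand-in printed no verdict, and I viewed 12 pictures, two over the limit of 10.

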